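Find the hidden release notch of a slide warmer and press its key

TASK

Pop the slide warmer's cover: with the gripper closed, set the fingertips on the left end of the bar that runs along the front of the warmer, sweep them along it to the right until they find the notch, then press the key inside the notch fully down and take the hand away. Do not touch the cover, and leave everything else on the bench where it is.

Things in the scene. Friction and masses are not known exactly. Their poses are not given: they have to be found in the camera images.
- warmer: slide warmer fixed to the bench: flat grey box 170 mm deep (x), 424 wide (y), with a raised housing 107 wide and 70 high at each end and a bar along the front between them. Origin at the centre of its underside; x points to its back, y to its left end as the robot sees it, z up
- bar (a point): middle of the flat top of the steel bar: 70 mm in front of the warmer's origin, 60 above the bench; axes as the warmer's. Bar: 30 mm deep (x), 210 long (y +-105), level top (its left 50 mm stand 0.5 mm proud). A notch 42 mm long with upright sides is cut through its whole depth, open to front and top; the notch's centre lies anywhere from y = +34 to -72 mm, new in every run
- edge_start: the left end of the bar (toward the warmer's +y), 26 mm long, beside the left housing; looks like the rest of the bar. Origin at the centre of its flat top, same axes as the warmer. The sweep begins here
- edge_lead: the next 24 mm of the bar to the right of edge_start, flush with it and looking the same. Origin at the centre of its flat top, 25 mm from that of edge_start. The sweep passes over it next, and it never holds the notch
- key (a joint): travel of the key, a bare steel block 37 by 26 mm on the notch's floor, m: 0 up (its flat top 8 mm below the bar's top), 0.006 fully down on its stop (14 mm below). Moves straight down with about 6 N, has no return spring and stays where it is left; pressing it raises the cover
- cover: white cover plate 130 by 206 mm behind the bar, its top 62 mm above the bench, its front edge 10 mm behind the bar. Origin at the left-right middle of its rear hinge. Geared to the key: its front edge rises about 15 mm as the key goes down
- eyepiece: loose black microscope eyepiece, 38 mm wide, 42 mm tall, standing on the right housing of the warmer; origin at the centre of its foot. To be left alone
- dust_cap: loose black cap, 30 mm wide, 20 mm tall, on the bench in front of the warmer; origin at the centre of its foot. To be left alone
- dish: loose closed round steel dish, 92 mm wide, 15 mm tall, in front of the warmer; origin at the centre of its foot. To be left alone
- mailer: loose white slide mailer, 85 by 32 by 20 mm, in front of the warmer; origin at the centre of its underside. To be left alone
- bottle: loose amber bottle, 54 mm wide, 120 mm tall, to the right of the warmer; origin at the centre of its foot. To be left alone
- rack: loose blue tube rack, 130 by 75 mm, 78 mm tall with its tubes, to the left of the warmer; origin at the centre of its underside. To be left alone

How it is judged:
On the way, in this order (a step that is already met when the one before it is completed fails the run):
1. the fingertips rest on the left end of the bar (contact force between the fingers and edge_start above 0.2 N and value of joint key below 0.001 m), for 0.1 s.
2. swept on to the right: the fingertips are off the left end (first 26 mm) and rest on the next piece of the bar (contact force between the fingers and edge_lead above 0.2 N and contact force between the fingers and edge_start below 0.1 N and value of joint key below 0.001 m), for 0.04 s.
3. the key in the notch is pressed down by at least 4.5 of its 6 mm (value of joint key above 0.0045 m), for 0.1 s.
At the end, for the whole second after the job is handed in: the key is down by at least 4.5 of its 6 mm and stays there, and every loose thing is within 20 mm of where it began (value of joint key above 0.0045 m and distance of each of eyepiece, dust_cap, dish, mailer, bottle, rack from where it was at the start of the episode below 0.02 m); the robot touches nothing.
It fails at once if the cover is pushed or lifted by the hand (over 2 N) (contact force between any of the fingers, the arm and cover above 2 N).
It fails at once if a loose thing is lifted, carried or pushed more than 20 mm (distance of any of eyepiece, dust_cap, dish, mailer, bottle, rack from where it was at the start of the episode above 0.02 m).
It also fails if it takes over 72 s, if anything falls off the work surface, if the arm or the gripper's body presses on something with over 40 N, if the wrist force passes 120 N, or if a joint passes its speed limit or range.

ROBOT

A 6-joint arm with a two-finger parallel gripper is mounted at the origin on the work surface. World frame = base frame: x ahead of the robot, y to its left, z up, the work surface at z = 0. Lengths are in m, angles in rad, forces in N, time in s.
With the tool pointing down it reaches from about 0.325 to 1 m from the base axis. Payload 5.1 kg.
Tool frame: the origin (TCP) lies on the centre line of the jaws, within the pads' length; the fingertips stand 17 mm ahead of it and the grasp point (between the pads) lies 2 mm behind it; z points along the fingers, y is the direction in which the jaws open and shut (so a half turn about z gives the same grasp; the last joint's range is limited). The gripper opens to 85 mm and grips with 20 to 120 N. Pads are 22 mm wide; open, the fingers measure 114 mm over their backs; the gripper's body (76 mm by 85 mm) begins 54 mm behind the grasp point. The pads swing forward as they close: fully open they stand 13 mm farther back than shut.
Start: joints at [1.042, 0.124, 1.65, -0, 1.367, -0.083], TCP at [0.28, 0.586, 0.21] pointing down, gripper open.
Joint ranges: [-2.61, 2.61], [-1.02, 2.33], [0.03, 2.71], [-1.35, 4.49], [0.32, 2.68], [-2.91, 2.91]. Speed limits (rad/s): [2.57, 2.57, 3.14, 3.14, 3.14, 3.14].

INTERFACE

Orientations are given as a unit quaternion [w, x, y, z].
In Python, from plant import bot, vision gives the robot as it stands.
- The arm moves only by the tool servo_tool, never from a script. Its argument "rows" is a list of rows, each a list of 3 entries, a list of its own where there are three numbers: the closure, from 0 (fully open) to 1 (shut), then the shift along the tool's x, y, z in cm, then the turn, a rotation vector about the tool's x, y, z in rad. A call has 1 to 20 rows; each row shifts and turns the pose as measured when the row begins, along the tool's axes as they then stand; what a row does not reach is not made up. A row lasts 1/10 s, in which the tool goes at most 50 mm and 8.59 degrees, less where a joint would pass 70% of its speed; a pose out of reach is approached as far as the arm can. A call with a gripper value outside its range is refused whole. The fingers move at their own pace and stop on an object; the grip force is fixed at half the most. Time passes only in rows, so rows that do not move let the fingers close. It gives the time, the measured TCP pose, the force and the opening at its end, in the units of the state.
- bot.read_state(): the state, without advancing time (a new reading comes with each control period).
- vision.grab_frame(name): name is "scene" or "top" or "wrist"; returns the picture (400x640x3 uint8, red, green, blue); there is no depth.
- vision.calibration(name): a dict with "intrinsics" (3x3 intrinsics, pixels), "T" (4x4, takes a point from camera to world coordinates). Camera axes: x right, y down, z forward; pixel columns grow to the right and rows downward; lengths in m; the calibration is good to about 2 mm. The wrist camera is an equidistant fisheye: a pixel r from the principal point sees the ray r / f radians off the axis. A picture is of the moment at which its call begins: read the wrist's pose just before it. calibration takes no time and is no camera call; for the wrist camera it gives the pose at the moment of the call.
- bot.close_job(): hands the job in, once; it reports no verdict.
The state is a dict: "time": time; "joint_pos": joint angles; "dq": joint speeds; "tau": joint torques, N m; "ee_pos": TCP position; "ee_rot": TCP orientation; "contact_force": force on the tool from outside, world axes, zero at the start; "wrist_torque": the same for the moment, N m; "finger_gap": opening from 0.0 (shut) to 1.0 (fully open).
Only numpy, scipy, OpenCV 4.12 (cv2) and the standard library are available. Lean on these libraries where they do the work, as an engineer would, in place of code of your own. Each camera call takes 0.05 s, during which the arm holds its last target. There are 200 camera calls.

## Working session

There is one attempt and no reset: what is moved stays moved. The work goes in short steps, Python scripts to look and compute and a tool call to move; the robot and the scene stay as the last step left them, time stands still between calls to the robot, and variables do not carry over. Pictures are saved under pics/ and viewed, about 8 in all and at most 12, crops included, and the job is handed in when it is done.

Besides the shell and the picture viewer there is one more tool, called after "Request:" as name(argument=value, ...) on one line, values as JSON. servo_tool: Moves the arm, as the interface text tells. Its arguments: {"type":"object","properties":{"rows":{"type":"array","items":{"type":"array"}}},"required":["rows"]}

```bash
mkdir -p pics; python3 - <<'E'
from plant import bot, vision
import cv2, numpy as np
s=bot.read_state(); print({k:np.round(v,3) for k,v in s.items()})
for n in ("top","scene"):
    cv2.imwrite(f"pics/{n}0.png",vision.grab_frame(n)[:,:,::-1])
    c=vision.calibration(n); print(n,np.round(c["intrinsics"],2).tolist(),np.round(c["T"],4).tolist())
E
```

```text
{'time': np.float64(0.0), 'joint_pos': array([ 1.042,  0.125,  1.652, -0.   ,  1.367, -0.083]), 'dq': array([-0.   ,  0.   , -0.   ,  0.   , -0.002,  0.001]), 'tau': array([-2.0000e-03, -4.2363e+01, -3.6545e+01, -0.0000e+00,  7.0000e-03,
       -0.0000e+00]), 'ee_pos': array([0.28 , 0.586, 0.209]), 'ee_rot': array([-0.   ,  0.221,  0.975, -0.001]), 'contact_force': array([-0.231,  0.031,  0.397]), 'wrist_torque': array([ 0.024, -0.014, -0.038]), 'finger_gap': np.float64(0.999)}
top [[367.56, 0.0, 318.42], [0.0, 367.56, 200.76], [0.0, 0.0, 1.0]] [[-0.0239, -0.9862, 0.1639, 0.3797], [-0.9995, 0.0269, 0.0163, 0.0011], [-0.0205, -0.1634, -0.9863, 1.0508], [0.0, 0.0, 0.0, 1.0]]
scene [[389.81, 0.0, 320.87], [0.0, 389.81, 202.36], [0.0, 0.0, 1.0]] [[-0.4674, 0.7526, -0.4639, 1.1387], [0.884, 0.3903, -0.2575, 0.3443], [-0.0127, -0.5304, -0.8476, 1.1466], [0.0, 0.0, 0.0, 1.0]]
```

View pics/top0.png

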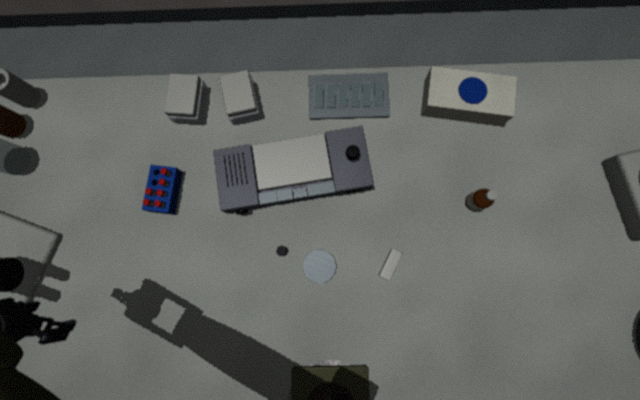

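View pics/scene0.png

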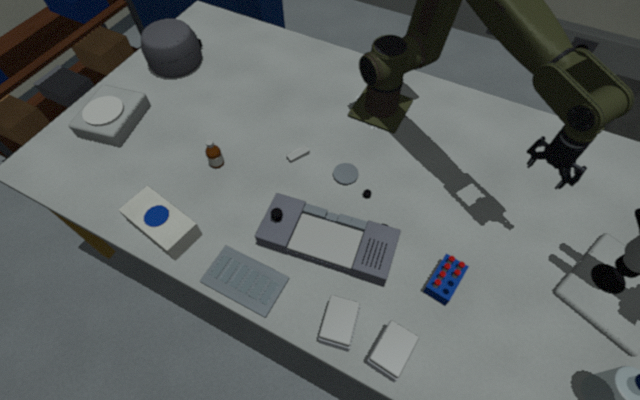

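The top view shows the warmer with its corners near (215,151), (364,128), (373,187) and (221,210). The bar runs along its front from about (258,200) to (335,187), with a notch near x = 300. I'll take the pose from the white cover and the housings.

```bash
cat > h.py <<'E'
import numpy as np, cv2
from plant import bot, vision
def ray(n,px,z,c=None):
    c=c or vision.calibration(n); K=c["intrinsics"];T=np.array(c["T"])
    px=np.atleast_2d(px).astype(float)
    d=np.c_[(px-[K[0][2],K[1][2]])/[K[0][0],K[1][1]],np.ones(len(px))]@T[:3,:3].T
    return T[:3,3]+d*((z-T[2,3])/d[:,2])[:,None]
def proj(n,P):
    c=vision.calibration(n);T=np.array(c["T"]);p=(np.atleast_2d(P)-T[:3,3])@T[:3,:3]@np.array(c["intrinsics"]).T
    return p[:,:2]/p[:,2:]
E
python3 - <<'E'
from h import *
for n,seed in (("top",(290,160)),("scene",(325,240))):
    im=cv2.imread(f"pics/{n}0.png")
    m=np.zeros((402,642),np.uint8)
    g=cv2.GaussianBlur(im,(3,3),0)
    cv2.floodFill(g,m,seed,0,(22,)*3,(22,)*3,cv2.FLOODFILL_FIXED_RANGE)
    k=np.argwhere(m[1:-1,1:-1])[:,::-1]
    w=ray(n,k,.062)[:,:2]
    r=cv2.minAreaRect((w*1000).astype(np.float32)); print(n,len(k),r, np.round(cv2.boxPoints(r),1).tolist())
    x0,y0=(200,115) if n=="top" else (240,180)
    cv2.imwrite(f"pics/{n}c.png",cv2.resize(im[y0:y0+110,x0:x0+185],None,fx=4,fy=4,interpolation=cv2.INTER_CUBIC))
E
```

```text
top 3207 ((661.1044311523438, 91.50822448730469), (129.47665405273438, 200.7769317626953), 8.324615478515625) [[582.5, 181.5], [611.5999755859375, -17.200000762939453], [739.7000122070312, 1.600000023841858], [710.5999755859375, 200.1999969482422]]
scene 2381 ((657.7883911132812, 89.8565673828125), (126.4701156616211, 201.70556640625), 8.059158325195312) [[581.0, 180.8000030517578], [609.2999877929688, -18.899999618530273], [734.5, -1.100000023841858], [706.2999877929688, 198.60000610351562]]
```

View pics/topc.png

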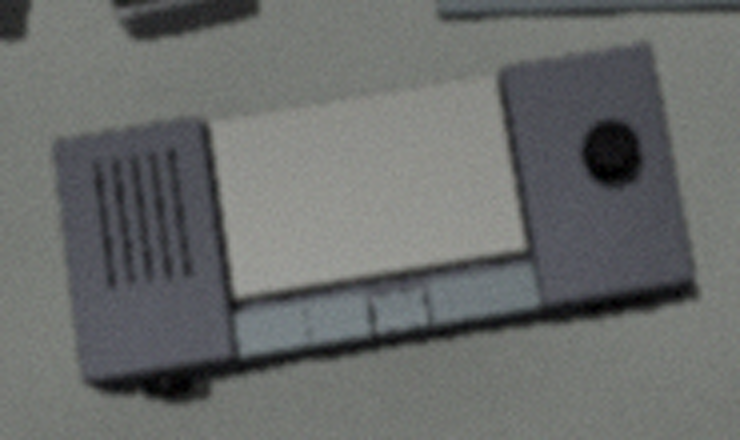

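```bash
python3 - <<'E'
from h import *
o=np.array([.640,.088]);th=.1435
R=np.array([[np.cos(th),-np.sin(th)],[np.sin(th),np.cos(th)]])
q=np.array([[238,357],[236,303],[541,303],[534,262],[372,320],[429,310]])/4+[199.6,114.6]
w=ray("top",q,.06)[:,:2]
print("bar FL BL FR BR notchL notchR in warmer frame:",np.round((w-o)@R*1000,1).tolist())
E
```

```text
bar FL BL FR BR notchL notchR in warmer frame: [[-85.6, 105.4], [-48.1, 101.5], [-83.9, -105.3], [-54.7, -105.6], [-75.8, 10.9], [-75.6, -28.8]]
```

Request:
servo_tool(rows=[[1,[0,0,0],[0,0,0.14]],[1,[0,0,0],[0,0,0.14]],[1,[0,0,0],[0,0,0.14]],[1,[0,0,0],[0,0,0.14]],[1,[0,0,0],[0,0,0.14]],[1,[0,0,0],[0,0,0.14]],[1,[0,0,0],[0,0,0.14]]])

```text
time: 0.8
ee_pos: [0.2785, 0.5835, 0.2034]
ee_rot: [0.001, 0.669, 0.743, -0.005]
contact_force: [0.5, 0.9, 0.9]
finger_gap: -0.0
```

View pics/scenec.png

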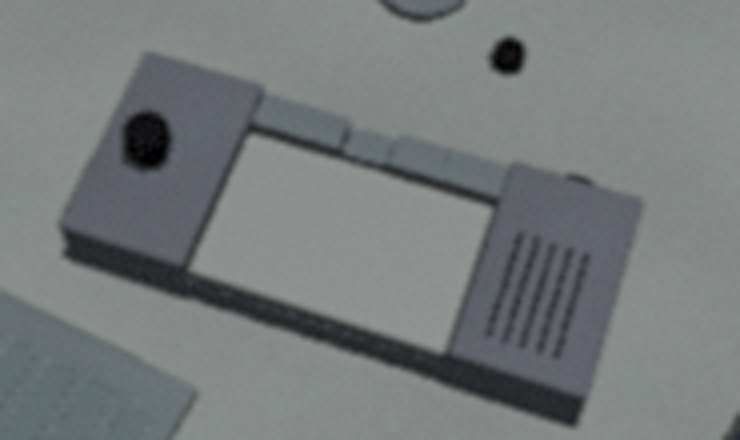

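The notch shows in both views, centred near y = -9 mm in the bar frame. I'll move over edge_start next.

Request:
servo_tool(rows=[[1,[0,0,0],[0,0,-0.04]],[1,[-3.5,1.6,0],[0,0,0]],[1,[-3.5,1.6,0],[0,0,0]],[1,[-3.5,1.6,0],[0,0,0]],[1,[-3.5,1.6,0],[0,0,0]],[1,[-3.5,1.6,0],[0,0,0]],[1,[-3.5,1.6,0],[0,0,0]],[1,[-3.5,1.6,0],[0,0,0]],[1,[-3.5,1.6,0],[0,0,0]],[1,[-3.5,1.6,0],[0,0,0]],[1,[-3.5,1.6,0],[0,0,0]],[1,[-3.5,1.6,0],[0,0,0]],[1,[-3.5,1.6,0],[0,0,0]],[1,[0,0,0],[0,0,0]]])

```text
time: 2.2
ee_pos: [0.5342, 0.1791, 0.1975]
ee_rot: [0.0, 0.652, 0.758, -0.011]
contact_force: [-0.3, 0.1, 0.9]
finger_gap: -0.0
```

Request:
servo_tool(rows=[[1,[-1.6,1.8,0],[-0.017,0.014,0]],[1,[0,0,3],[0,0,0]],[1,[0,0,3],[0,0,0]],[1,[0,0,3],[0,0,0]],[1,[0,0,0],[0,0,0]]])

```text
time: 2.7
ee_pos: [0.5544, 0.1662, 0.1044]
ee_rot: [-0.0, 0.653, 0.757, 0.001]
contact_force: [-0.5, -0.1, -1.0]
finger_gap: -0.001
```

```bash
cat > st.py <<'E'
from h import *
from scipy.spatial.transform import Rotation as Ro
o=np.array([.640,.088]);th=.1435
R=np.array([[np.cos(th),-np.sin(th)],[np.sin(th),np.cos(th)]])
s=bot.read_state(); q=np.array(s["ee_rot"]); M=Ro.from_quat(np.r_[q[1:],q[0]])
p=np.array(s["ee_pos"]);t=p+M.apply([0,0,.017])
G=np.array([[-np.sin(th),np.cos(th),0],[np.cos(th),np.sin(th),0],[0,0,-1]]).T
print("t",round(s["time"],2),"tip in warmer mm",np.round((t[:2]-o)@R*1000,1),"tip z",round(t[2]*1000,1),
 "fix turn",np.round((M.inv()*Ro.from_matrix(G)).as_rotvec(),4),"F",np.round(s["contact_force"],1))
E
python3 st.py; python3 - <<'E'
from h import *
cv2.imwrite("pics/w1.png",vision.grab_frame("wrist")[:,:,::-1])
c=vision.grab_frame("scene")[:,:,::-1]; cv2.imwrite("pics/s1.png",cv2.resize(c[120:310,230:450],None,fx=3.4,fy=3.1))
E
```

```text
t 2.7 tip in warmer mm [-73.5  89.7] tip z 87.4 fix turn [ 0.0002 -0.0014  0.0033] F [-0.5 -0.1 -1. ]
```

View pics/w1.png

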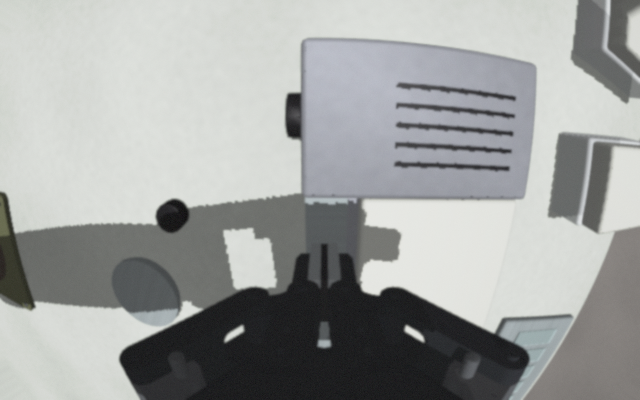

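View pics/s1.png

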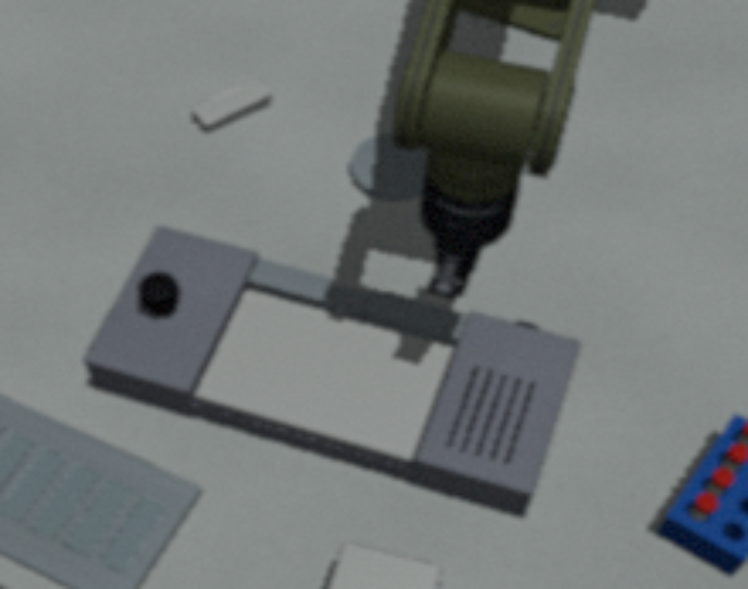

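The wrist view shows the shut fingers over the bar (columns 305-360), centred and a little to the front, clear of the housing and cover. I'll lower them now.

Request:
servo_tool(rows=[[1,[0,0,1.2],[0,0,0]],[1,[0,0,0.9],[0,0,0]],[1,[0,0,0.2],[0,0,0]],[1,[0,0,0],[0,0,0]]])

```text
time: 3.2
ee_pos: [0.5614, 0.1686, 0.0908]
ee_rot: [0.005, 0.653, 0.757, 0.008]
contact_force: [0.4, 0.1, -0.3]
finger_gap: 0.002
```

```bash
python3 st.py
```

```text
t 3.2 tip in warmer mm [-66.   91.1] tip z 73.8 fix turn [ 0.0181 -0.0024  0.0047] F [ 0.4  0.1 -0.3]
```

Request:
servo_tool(rows=[[1,[0,0,0],[0,0,0]],[1,[0,0,0],[0,0,0]]])

```text
time: 3.4
ee_pos: [0.5619, 0.1688, 0.0917]
ee_rot: [0.005, 0.653, 0.758, 0.008]
contact_force: [0.3, -0.5, -0.2]
finger_gap: 0.004
```

```bash
python3 st.py; python3 - <<'E'
from h import *
s=bot.read_state(); print({k:np.round(v,3) for k,v in s.items()})
cv2.imwrite("pics/w2.png",vision.grab_frame("wrist")[:,:,::-1])
E
```

```text
t 3.4 tip in warmer mm [-65.4  91.2] tip z 74.7 fix turn [ 0.0196 -0.0025  0.0048] F [ 0.3 -0.5 -0.2]
{'time': np.float64(3.4), 'joint_pos': array([0.2  , 0.076, 1.91 , 0.002, 1.136, 0.051]), 'dq': array([ 0.001, -0.003, -0.006, -0.001, -0.   ,  0.   ]), 'tau': array([ 1.7000e-02, -3.7143e+01, -3.3604e+01,  5.0000e-03, -6.0000e-02,
        0.0000e+00]), 'ee_pos': array([0.562, 0.169, 0.092]), 'ee_rot': array([0.005, 0.653, 0.758, 0.008]), 'contact_force': array([ 0.323, -0.478, -0.177]), 'wrist_torque': array([-0.071, -0.021, -0.028]), 'finger_gap': np.float64(0.004)}
```

View pics/w2.png

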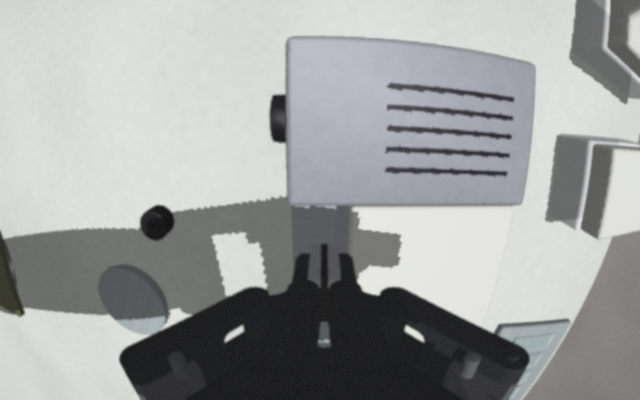

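The hand drifted 8 mm back and tilted slightly, with no force reading. It may have bounced off the bar in that fast descent. I'll correct the pose and lower more slowly.

Request:
servo_tool(rows=[[1,[0.1,-0.4,0],[0.01,0,0.002]],[1,[0,-0.4,0],[0.01,0,0.002]],[1,[0,0,0],[0,0,0]]])

```text
time: 3.75
ee_pos: [0.5535, 0.1686, 0.0923]
ee_rot: [-0.001, 0.655, 0.756, 0.0]
contact_force: [0.1, 0.2, 0.0]
finger_gap: 0.002
```

```bash
python3 st.py
```

```text
t 3.75 tip in warmer mm [-74.1  92.2] tip z 75.3 fix turn [-0.0012 -0.0026  0.0002] F [0.1 0.2 0. ]
```

Request:
servo_tool(rows=[[1,[0,0,0.3],[0,0,0]],[1,[0,0,0.3],[0,0,0]],[1,[0,0,0],[0,0,0]]])

```text
time: 4.05
ee_pos: [0.5535, 0.1686, 0.0858]
ee_rot: [-0.001, 0.655, 0.756, 0.0]
contact_force: [-0.3, 0.2, -1.1]
finger_gap: 0.001
```

```bash
python3 st.py
```

```text
t 4.05 tip in warmer mm [-74.1  92.2] tip z 68.8 fix turn [-0.0011 -0.0026  0.0002] F [-0.3  0.2 -1.1]
```

Request:
servo_tool(rows=[[1,[-0.3,0,0.2],[0,0,0]],[1,[0,0,0.2],[0,0,0]],[1,[0,0,0.1],[0,0,0]],[1,[0,0,0],[0,0,0]]])

```text
time: 4.45
ee_pos: [0.5538, 0.1652, 0.0799]
ee_rot: [-0.002, 0.655, 0.756, 0.0]
contact_force: [-0.1, 1.1, 0.2]
finger_gap: -0.004
```

```bash
python3 st.py
```

```text
t 4.45 tip in warmer mm [-74.3  88.8] tip z 62.9 fix turn [-0.0018 -0.0025  0.    ] F [-0.1  1.1  0.2]
```

Request:
servo_tool(rows=[[1,[0,0,0.1],[0,0,0]],[1,[0,0,0.1],[0,0,0]],[1,[0,0,0.1],[0,0,0]]])

```text
time: 4.75
ee_pos: [0.554, 0.1653, 0.077]
ee_rot: [-0.001, 0.655, 0.756, 0.0]
contact_force: [0.5, -0.7, 0.1]
finger_gap: -0.0
```

```bash
python3 st.py
```

```text
t 4.75 tip in warmer mm [-74.1  88.8] tip z 60.0 fix turn [-0.0013 -0.0025  0.    ] F [ 0.5 -0.7  0.1]
```

Request:
servo_tool(rows=[[1,[0,0,0.1],[0,0,0]],[1,[0,0,0.1],[0,0,0]]])

```text
time: 4.95
ee_pos: [0.554, 0.1653, 0.0749]
ee_rot: [-0.001, 0.655, 0.756, 0.0]
contact_force: [-0.3, 0.2, 0.4]
finger_gap: 0.002
```

```bash
python3 st.py
```

```text
t 4.95 tip in warmer mm [-74.1  88.9] tip z 57.9 fix turn [-0.0012 -0.0026  0.0001] F [-0.3  0.2  0.4]
```

Request:
servo_tool(rows=[[1,[0,0,0.1],[0,0,0]],[1,[0,0,0.1],[0,0,0]]])

```text
time: 5.15
ee_pos: [0.554, 0.1654, 0.0727]
ee_rot: [-0.001, 0.655, 0.756, 0.0]
contact_force: [-0.4, -0.1, -0.3]
finger_gap: -0.001
```

```bash
python3 st.py; python3 - <<'E'
from h import *
cv2.imwrite("pics/w3.png",vision.grab_frame("wrist")[100:400,120:520,::-1])
E
```

```text
t 5.15 tip in warmer mm [-74.1  88.9] tip z 55.7 fix turn [-0.0011 -0.0026  0.0002] F [-0.4 -0.1 -0.3]
```

View pics/w3.png

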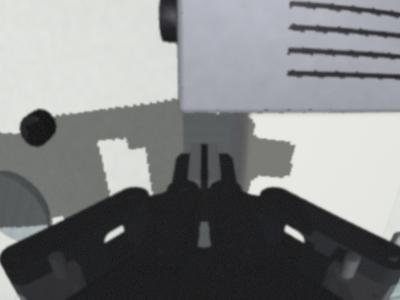

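```bash
python3 - <<'E'
from h import *
o=np.array([.640,.088]);th=.1435
R=np.array([[np.cos(th),-np.sin(th)],[np.sin(th),np.cos(th)]])
c=vision.calibration("wrist");K=np.array(c["intrinsics"]);T=np.array(c["T"])
print(np.round(K,1).tolist(),np.round(T,3).tolist())
def fr(px):
    v=(np.array(px,float)-K[:2,2]); r=np.linalg.norm(v);a=r/K[0,0]
    return T[:3,:3]@np.r_[v/r*np.sin(a),np.cos(a)]
for nm,px,zs in (("barF",(302,222),(.05,.06,.07)),("barB",(368,222),(.05,.06,.07)),("housing corner FR",(301,211),(.06,.07,.08)),("fingertip?",(305,255),(.05,.06,.07)),("fingertip?",(345,255),(.05,.06,.07))):
    d=fr(px)
    for z in zs:
        w=T[:3,3]+d*(z-T[2,3])/d[2]; print(nm,z,np.round((w[:2]-o)@R*1000,1))
s=bot.read_state()
p=s["ee_pos"]
for dz in (0,.01,.017,.025):
  q=T[:3,:3].T@(np.array(p)-[0,0,dz]-T[:3,3]); a=np.arctan2(np.hypot(q[0],q[1]),q[2]); print("tip proj",dz,K[:2,2]+q[:2]/np.hypot(q[0],q[1])*a*K[0,0])
E
```

```text
[[309.7, 0.0, 323.9], [0.0, 309.7, 200.0], [0.0, 0.0, 1.0]] [[0.99, 0.137, 0.042, 0.544], [0.144, -0.944, -0.297, 0.241], [-0.001, 0.3, -0.954, 0.235], [0.0, 0.0, 0.0, 1.0]]
barF 0.05 [-87.7  91.7]
barF 0.06 [-87.   95.7]
barF 0.07 [-86.2  99.6]
barB 0.05 [-45.1  91.7]
barB 0.06 [-46.6  95.6]
barB 0.07 [-48.2  99.6]
housing corner FR 0.06 [-87.4 102.8]
housing corner FR 0.07 [-86.6 106.3]
housing corner FR 0.08 [-85.8 109.9]
fingertip? 0.05 [-86.3  67.8]
fingertip? 0.06 [-85.7  73. ]
fingertip? 0.07 [-85.   78.3]
fingertip? 0.05 [-59.4  67.8]
fingertip? 0.06 [-60.2  73. ]
fingertip? 0.07 [-60.9  78.3]
tip proj 0 [322.94313547 240.84253283]
tip proj 0.01 [323.0001889  233.91235624]
tip proj 0.017 [323.0370542  229.44745564]
tip proj 0.025 [323.07640534 224.69268954]
```

Geometry agrees (bar front at -87, cover edge at -46.6), but there is no force yet. The tips appear to be shorter than stated, so I'll keep feeling downward.

Request:
servo_tool(rows=[[1,[0,0,0.1],[0,0,0]],[1,[0,0,0.1],[0,0,0]]])

```text
time: 5.4
ee_pos: [0.5539, 0.1653, 0.0704]
ee_rot: [-0.001, 0.655, 0.756, 0.0]
contact_force: [0.2, -0.4, -0.1]
finger_gap: 0.001
```

```bash
python3 st.py; python3 - <<'E'
from h import *
im=vision.grab_frame("wrist")[190:290,260:390,::-1]
cv2.imwrite("pics/w4.png",cv2.resize(cv2.convertScaleAbs(im,alpha=1.8,beta=20),None,fx=6,fy=6,interpolation=cv2.INTER_CUBIC))
E
```

```text
t 5.4 tip in warmer mm [-74.1  88.9] tip z 53.4 fix turn [-0.0013 -0.0026  0.0002] F [ 0.2 -0.4 -0.1]
```

View pics/w4.png

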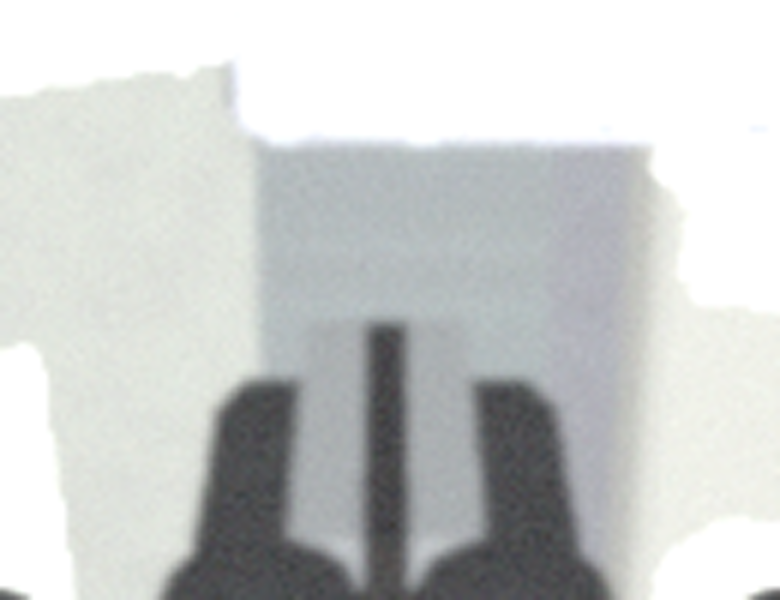

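```bash
python3 - <<'E'
from h import *
from scipy.spatial.transform import Rotation as Ro
c=vision.calibration("wrist");K=np.array(c["intrinsics"]);T=np.array(c["T"])
s=bot.read_state(); q=np.array(s["ee_rot"]); M=Ro.from_quat(np.r_[q[1:],q[0]]).as_matrix();p=np.array(s["ee_pos"])
C=M.T@(T[:3,3]-p); print("cam in tool mm",C*1000,"axis",(M.T@T[:3,:3])[:,2])
for px in ((324.5,243),(324.5,243),(302,253),(349,253)):
    v=np.array(px)-K[:2,2]; r=np.linalg.norm(v);a=r/K[0,0]
    d=M.T@(T[:3,:3]@np.r_[v/r*np.sin(a),np.cos(a)])
    for xt in (.011,0,-.011):
        t=(xt-C[0])/d[0]; print(px,"plane x",xt,np.round((C+d*t)*1000,1))
E
```

```text
cam in tool mm [  76.3889908     0.39771072 -162.74295349] axis [-0.30231217  0.00098233  0.95320847]
(324.5, 243) plane x 0.011 [ 11.    0.8 -25.9]
(324.5, 243) plane x 0 [ 0.   0.9 -2.9]
(324.5, 243) plane x -0.011 [-11.    1.   20.1]
(324.5, 243) plane x 0.011 [ 11.    0.8 -25.9]
(324.5, 243) plane x 0 [ 0.   0.9 -2.9]
(324.5, 243) plane x -0.011 [-11.    1.   20.1]
(302, 253) plane x 0.011 [ 11.   -9.5 -36.7]
(302, 253) plane x 0 [  0.  -11.1 -15.4]
(302, 253) plane x -0.011 [-11.  -12.8   5.8]
(349, 253) plane x 0.011 [ 11.   12.  -36.7]
(349, 253) plane x 0 [  0.   14.  -15.5]
(349, 253) plane x -0.011 [-11.   15.9   5.7]
```

```bash
python3 - <<'E'
from h import *
s=bot.read_state(); p=np.array(s["ee_pos"])
print("s1 proj at z .087,.105,.13",[( (proj("scene",[[.5544,.1662,z]])[0]-[230,120])*[3.4,3.1]).round(0) for z in (.087,.105,.13)])
c=vision.grab_frame("scene")[:,:,::-1]; cv2.imwrite("pics/s2.png",cv2.resize(c[170:240,320:410],None,fx=8,fy=8,interpolation=cv2.INTER_CUBIC))
print("s2",[((proj("scene",[[p[0],p[1],z]])[0]-[320,170])*8).round(0) for z in (.053,.07,.096)])
E
```

```text
s1 proj at z .087,.105,.13 [array([450., 308.]), array([451., 299.]), array([454., 286.])]
s2 [array([330., 435.]), array([334., 414.]), array([339., 381.])]
```

View pics/s2.png

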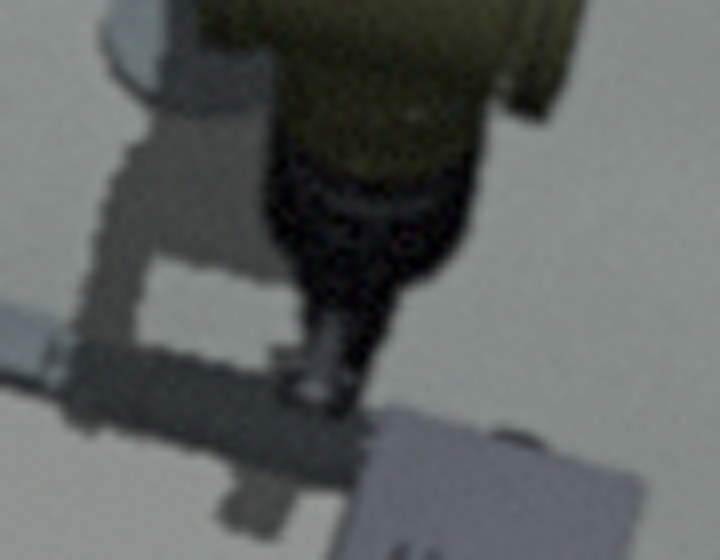

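The scene crop shows the tips still about 10 mm or more above the bar, so they are shorter than the pose suggests. I'll keep descending in small steps.

Request:
servo_tool(rows=[[1,[0,0,0.15],[0,0,0]],[1,[0,0,0.15],[0,0,0]]])

```text
time: 5.7
ee_pos: [0.554, 0.1654, 0.0674]
ee_rot: [-0.001, 0.655, 0.756, 0.0]
contact_force: [0.4, 0.3, -0.3]
finger_gap: -0.007
```

Request:
servo_tool(rows=[[1,[0,0,0.15],[0,0,0]],[1,[0,0,0.1],[0,0,0]]])

```text
time: 5.9
ee_pos: [0.554, 0.1654, 0.0646]
ee_rot: [-0.001, 0.655, 0.756, 0.0]
contact_force: [0.1, -0.0, 0.2]
finger_gap: -0.001
```

Request:
servo_tool(rows=[[1,[0,0,0.15],[0,0,0]],[1,[0,0,0.1],[0,0,0]]])

```text
time: 6.1
ee_pos: [0.5539, 0.1654, 0.0618]
ee_rot: [-0.001, 0.655, 0.756, 0.0]
contact_force: [1.0, 0.3, 0.6]
finger_gap: 0.001
```

Request:
servo_tool(rows=[[1,[0,0,0.1],[0,0,0]],[1,[0,0,0.1],[0,0,0]]])

```text
time: 6.3
ee_pos: [0.5539, 0.1654, 0.0595]
ee_rot: [-0.001, 0.655, 0.756, 0.0]
contact_force: [0.3, 1.3, 0.2]
finger_gap: -0.001
```

Request:
servo_tool(rows=[[1,[0,0,0.1],[0,0,0]],[1,[0,0,0.1],[0,0,0]]])

```text
time: 6.5
ee_pos: [0.5539, 0.1654, 0.0574]
ee_rot: [-0.001, 0.655, 0.756, 0.0]
contact_force: [0.3, -0.7, 0.3]
finger_gap: 0.002
```

Request:
servo_tool(rows=[[1,[0,0,0.1],[0,0,0]],[1,[0,0,0.1],[0,0,0]]])

```text
time: 6.7
ee_pos: [0.554, 0.1654, 0.0553]
ee_rot: [-0.001, 0.655, 0.756, 0.0]
contact_force: [0.3, 0.8, 0.4]
finger_gap: 0.004
```

```bash
python3 st.py; python3 - <<'E'
from h import *
s=bot.read_state(); print(np.round(s["joint_pos"],4),np.round(s["tau"],2))
w=vision.grab_frame("wrist")[180:280,270:370,::-1]; w=cv2.convertScaleAbs(w,alpha=1.6,beta=15)
c=vision.grab_frame("scene")[180:240,320:380,::-1]; c=cv2.convertScaleAbs(c,alpha=1.8,beta=10)
cv2.imwrite("pics/ws.png",np.hstack([cv2.resize(w,(400,400),interpolation=cv2.INTER_CUBIC),cv2.resize(c,(400,400),interpolation=cv2.INTER_CUBIC)]))
E
```

```text
t 6.7 tip in warmer mm [-74.1  88.9] tip z 38.3 fix turn [-0.0012 -0.0026  0.0001] F [0.3 0.8 0.4]
[0.1959 0.1144 1.9364 0.003  1.0919 0.0509] [-0.00e+00 -3.78e+01 -3.24e+01  1.00e-02  2.00e-02  0.00e+00]
```

View pics/ws.png

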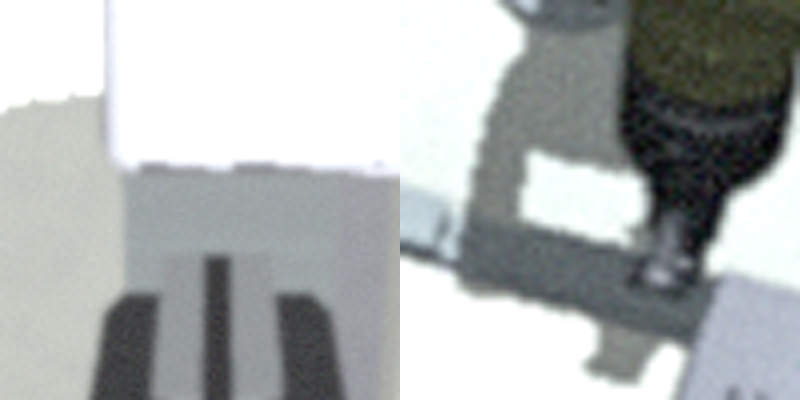

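Both views put the tips about 20-25 mm higher than the stated tool offset gives, so the offset is wrong rather than the bar. I'll keep feeling down, checking the force.

Request:
servo_tool(rows=[[1,[0,0,0.1],[0,0,0]],[1,[0,0,0.1],[0,0,0]],[1,[0,0,0.1],[0,0,0]]])

```text
time: 7.1
ee_pos: [0.554, 0.1654, 0.0521]
ee_rot: [-0.001, 0.655, 0.756, 0.0]
contact_force: [0.7, -0.3, 0.3]
finger_gap: -0.006
```

Request:
servo_tool(rows=[[1,[0,0,0.1],[0,0,0]],[1,[0,0,0.1],[0,0,0]],[1,[0,0,0.1],[0,0,0]]])

```text
time: 7.4
ee_pos: [0.554, 0.1654, 0.0488]
ee_rot: [-0.001, 0.655, 0.756, 0.0]
contact_force: [-0.2, 0.5, -0.1]
finger_gap: 0.001
```

Request:
servo_tool(rows=[[1,[0,0,0.1],[0,0,0]],[1,[0,0,0.1],[0,0,0]]])

```text
time: 7.6
ee_pos: [0.554, 0.1654, 0.0466]
ee_rot: [-0.001, 0.655, 0.756, 0.0]
contact_force: [-0.3, -0.4, -0.2]
finger_gap: 0.004
```

Request:
servo_tool(rows=[[1,[0,0,0.1],[0,0,0]],[1,[0,0,0.1],[0,0,0]]])

```text
time: 7.8
ee_pos: [0.5539, 0.1654, 0.0444]
ee_rot: [-0.001, 0.655, 0.756, 0.0]
contact_force: [-0.3, -0.1, 0.1]
finger_gap: 0.001
```

Request:
servo_tool(rows=[[1,[0,0,0.1],[0,0,0]],[1,[0,0,0.1],[0,0,0]]])

```text
time: 8.0
ee_pos: [0.5539, 0.1654, 0.0423]
ee_rot: [-0.001, 0.655, 0.756, 0.0]
contact_force: [-0.2, -0.6, 1.1]
finger_gap: 0.0
```

Request:
servo_tool(rows=[[1,[0,0,0.1],[0,0,0]],[1,[0,0,0.1],[0,0,0]]])

```text
time: 8.2
ee_pos: [0.5539, 0.1654, 0.04]
ee_rot: [-0.001, 0.655, 0.756, 0.0]
contact_force: [-0.2, 0.0, -0.3]
finger_gap: 0.002
```

Request:
servo_tool(rows=[[1,[0,0,0.1],[0,0,0]],[1,[0,0,0.1],[0,0,0]]])

```text
time: 8.4
ee_pos: [0.554, 0.1654, 0.0393]
ee_rot: [-0.002, 0.654, 0.756, 0.0]
contact_force: [-5.0, -1.0, 10.2]
finger_gap: -0.0
```

```bash
python3 st.py; python3 - <<'E'
from h import *
w=vision.grab_frame("wrist"); s=vision.grab_frame("scene")
cv2.imwrite("pics/w5.png",w[:,:,::-1]); cv2.imwrite("pics/s5.png",s[:,:,::-1])
c=vision.calibration("wrist"); print(np.round(c["T"][:3,3],4)) if hasattr(c["T"],"shape") else print(c["T"])
# housing near edge row at columns 330..350
print(w[200:256,340].sum(1).tolist())
E
```

```text
t 8.4 tip in warmer mm [-74.  89.] tip z 22.3 fix turn [-0.002  -0.0024  0.0003] F [-5.  -1.  10.2]
[0.5438 0.2408 0.2023]
[519, 513, 520, 515, 520, 514, 519, 510, 511, 508, 507, 509, 506, 506, 502, 508, 509, 510, 507, 509, 506, 507, 506, 500, 504, 504, 497, 506, 493, 451, 353, 273, 253, 247, 249, 248, 267, 281, 279, 284, 278, 280, 277, 275, 280, 276, 282, 277, 277, 278, 272, 269, 242, 193, 139, 116]
```

Contact at 10 N with TCP z = 0.0393, so the tips actually sit about 21 mm behind the TCP. Now a short light rest, then sweep right.

Request:
servo_tool(rows=[[1,[0,0,0.05],[0,0,0]],[1,[0,0,0.05],[0,0,0]]])

```text
time: 8.7
ee_pos: [0.5542, 0.1655, 0.0393]
ee_rot: [-0.001, 0.654, 0.756, 0.0]
contact_force: [-1.7, -0.6, 4.9]
finger_gap: 0.001
```

Request:
servo_tool(rows=[[1,[-0.3,0,0.05],[0,0,0]],[1,[-0.3,0,0.05],[0,0,0]],[1,[-0.3,0,0.05],[0,0,0]],[1,[-0.3,0,0.05],[0,0,0]]])

```text
time: 9.1
ee_pos: [0.558, 0.1554, 0.0394]
ee_rot: [-0.001, 0.655, 0.756, 0.003]
contact_force: [-1.2, 3.4, 5.9]
finger_gap: -0.0
```

```bash
python3 st.py
```

```text
t 9.1 tip in warmer mm [-71.5  78.5] tip z 22.4 fix turn [ 0.0035 -0.0065  0.0001] F [-1.2  3.4  5.9]
```

Request:
servo_tool(rows=[[1,[-0.3,-0.1,0.05],[0,-0.003,0]],[1,[-0.3,-0.1,0.05],[0,-0.003,0]],[1,[-0.3,-0.1,0.05],[0.003,0,0]],[1,[-0.3,-0.05,0.05],[0,0,0]]])

```text
time: 9.5
ee_pos: [0.5588, 0.1433, 0.0394]
ee_rot: [0.001, 0.655, 0.756, 0.003]
contact_force: [0.0, 3.7, 4.9]
finger_gap: -0.003
```

```bash
python3 st.py
```

```text
t 9.5 tip in warmer mm [-72.3  66.3] tip z 22.4 fix turn [ 0.0069 -0.0022 -0.0007] F [0.  3.7 4.9]
```

Request:
servo_tool(rows=[[1,[-0.2,-0.05,0.05],[0.003,-0.002,0]],[1,[-0.2,-0.05,0.05],[0.003,0,0]],[1,[-0.2,-0.05,0.05],[0,0,0]],[1,[-0.2,-0.05,0.05],[0,0,0]]])

```text
time: 9.9
ee_pos: [0.5599, 0.1355, 0.0393]
ee_rot: [0.001, 0.655, 0.755, 0.003]
contact_force: [-0.3, 3.4, 5.0]
finger_gap: -0.003
```

```bash
python3 st.py
```

```text
t 9.9 tip in warmer mm [-72.4  58.5] tip z 22.3 fix turn [ 0.0056 -0.0024 -0.0018] F [-0.3  3.4  5. ]
```

Request:
servo_tool(rows=[[1,[-0.3,-0.05,0.05],[0.002,0,0]],[1,[-0.3,-0.05,0.05],[0.002,0,0]],[1,[-0.3,-0.05,0.05],[0.002,0,0]],[1,[-0.3,-0.05,0.05],[0.002,0,0]],[1,[-0.3,-0.05,0.05],[0,0,0]],[1,[-0.3,-0.05,0.05],[0,0,0]],[1,[-0.3,-0.05,0.05],[0,0,0]],[1,[-0.3,-0.05,0.05],[0,0,0]]])

```text
time: 10.7
ee_pos: [0.5627, 0.112, 0.0388]
ee_rot: [-0.0, 0.656, 0.755, 0.005]
contact_force: [-0.9, 4.8, 5.9]
finger_gap: -0.001
```

```bash
python3 st.py
```

```text
t 10.7 tip in warmer mm [-72.9  34.9] tip z 21.8 fix turn [ 0.0064 -0.0068 -0.0033] F [-0.9  4.8  5.9]
```

Request:
servo_tool(rows=[[1,[-0.3,-0.05,0.05],[0.003,-0.003,0]],[1,[-0.3,-0.05,0.05],[0.003,-0.003,0]],[1,[-0.3,-0.05,0.05],[0,0,0]],[1,[-0.3,-0.05,0.05],[0,0,0]],[1,[-0.3,-0.05,0.05],[0,0,0]],[1,[-0.3,-0.05,0.05],[0,0,0]],[1,[-0.3,-0.05,0.05],[0,0,0]],[1,[-0.3,-0.05,0.05],[0,0,0]],[1,[-0.3,-0.05,0.05],[0,0,0]]])

```text
time: 11.6
ee_pos: [0.5658, 0.0856, 0.0388]
ee_rot: [0.001, 0.657, 0.754, 0.006]
contact_force: [-0.6, 3.8, 6.0]
finger_gap: 0.001
```

```bash
python3 st.py
```

```text
t 11.6 tip in warmer mm [-73.6   8.4] tip z 21.8 fix turn [ 0.0101 -0.006  -0.0053] F [-0.6  3.8  6. ]
```

Request:
servo_tool(rows=[[1,[-0.2,0,0.05],[0.004,-0.003,-0.002]],[1,[-0.2,0,0.05],[0.003,-0.002,-0.002]],[1,[-0.2,0,0.05],[0,0,0]],[1,[-0.2,0,0.05],[0,0,0]],[1,[-0.2,0,0.05],[0,0,0]],[1,[-0.2,0,0.05],[0,0,0]]])

```text
time: 12.2
ee_pos: [0.5651, 0.071, 0.0331]
ee_rot: [-0.0, 0.655, 0.755, -0.001]
contact_force: [-0.2, 1.0, -0.4]
finger_gap: -0.002
```

```bash
python3 st.py
```

```text
t 12.2 tip in warmer mm [-76.6  -6.1] tip z 16.1 fix turn [-0.0023  0.0008 -0.0015] F [-0.2  1.  -0.4]
```

The tips dropped into the notch (TCP 5.7 mm below bar level). I'll centre and press.

Request:
servo_tool(rows=[[1,[-0.2,0.3,0],[0,0,0]],[1,[0,0,0.1],[0,0,0]],[1,[0,0,0.1],[0,0,0]],[1,[0,0,0.1],[0,0,0]]])

```text
time: 12.6
ee_pos: [0.5679, 0.0686, 0.03]
ee_rot: [-0.001, 0.655, 0.755, -0.002]
contact_force: [-2.9, 0.2, 6.2]
finger_gap: 0.003
```

```bash
python3 st.py
```

```text
t 12.6 tip in warmer mm [-74.3  -8.9] tip z 13.0 fix turn [-0.0051  0.0009 -0.0022] F [-2.9  0.2  6.2]
```

Request:
servo_tool(rows=[[1,[0,0,0.15],[0,0,0]],[1,[0,0,0.15],[0,0,0]],[1,[0,0,0.15],[0,0,0]],[1,[0,0,0.15],[0,0,0]]])

```text
time: 13.0
ee_pos: [0.5678, 0.0686, 0.0269]
ee_rot: [-0.002, 0.655, 0.756, -0.003]
contact_force: [-3.3, 0.0, 5.4]
finger_gap: 0.002
```

```bash
python3 st.py
```

```text
t 13.0 tip in warmer mm [-74.3  -8.9] tip z 9.9 fix turn [-0.0069  0.0018 -0.001 ] F [-3.3  0.   5.4]
```

Key is moving at about 6 N, as described. I'll carry on to the stop.

Request:
servo_tool(rows=[[1,[0,0,0.15],[0,0,0]],[1,[0,0,0.15],[0,0,0]],[1,[0,0,0.15],[0,0,0]],[1,[0,0,0.15],[0,0,0]]])

```text
time: 13.4
ee_pos: [0.5679, 0.0685, 0.0248]
ee_rot: [-0.002, 0.654, 0.756, -0.004]
contact_force: [-6.1, -1.0, 12.0]
finger_gap: -0.002
```

```bash
python3 st.py
```

```text
t 13.4 tip in warmer mm [-74.3  -9. ] tip z 7.8 fix turn [-0.0089  0.0029  0.0003] F [-6.1 -1.  12. ]
```

Request:
servo_tool(rows=[[1,[0,0,0.2],[0,0,0]],[1,[0,0,0.2],[0,0,0]],[1,[0,0,0.2],[0,0,0]]])

```text
time: 13.7
ee_pos: [0.5679, 0.0685, 0.0248]
ee_rot: [-0.003, 0.654, 0.756, -0.006]
contact_force: [-6.9, -0.9, 11.8]
finger_gap: -0.002
```

```bash
python3 st.py
```

```text
t 13.7 tip in warmer mm [-74.4  -9. ] tip z 7.8 fix turn [-0.0124  0.0036  0.0014] F [-6.9 -0.9 11.8]
```

TCP is at 0.0248 with the force up to 12 N and no further motion. That is the stop, 6 mm down. I'll back off forward and up.

Request:
servo_tool(rows=[[1,[0,0,-0.2],[0,0,0]],[1,[0,-0.1,-0.5],[0,0,0]],[1,[0,-0.1,-1],[0,0,0]],[1,[0,-0.2,-2],[0,0,0]],[1,[0,0,-3],[0,0,0]],[1,[0,0,-3],[0,0,0]],[1,[0,0,-3],[0,0,0]],[1,[0,0,-3],[0,0,0]],[1,[4,0,0],[0,0,0]],[1,[4,0,0],[0,0,0]],[1,[4,0,0],[0,0,0]],[1,[4,0,0],[0,0,0]],[1,[4,0,0],[0,0,0]],[1,[4,0,0],[0,0,0]],[1,[0,0,0],[0,0,0]],[1,[0,0,0],[0,0,0]]])

```text
time: 15.3
ee_pos: [0.5306, 0.315, 0.1963]
ee_rot: [0.0, 0.655, 0.756, -0.001]
contact_force: [0.7, -0.9, -0.0]
finger_gap: -0.0
```

```bash
python3 st.py; python3 - <<'E'
from h import *
a=cv2.imread("pics/scene0.png"); b=vision.grab_frame("scene")[:,:,::-1]
cv2.imwrite("pics/end.png",np.vstack([cv2.resize(b[110:310,190:490],None,fx=2.6,fy=2.9,interpolation=cv2.INTER_CUBIC)]))
E
```

```text
t 15.3 tip in warmer mm [-75.9 240.3] tip z 179.3 fix turn [-0.0014  0.0024 -0.0008] F [ 0.7 -0.9 -0. ]
```

View pics/end.png

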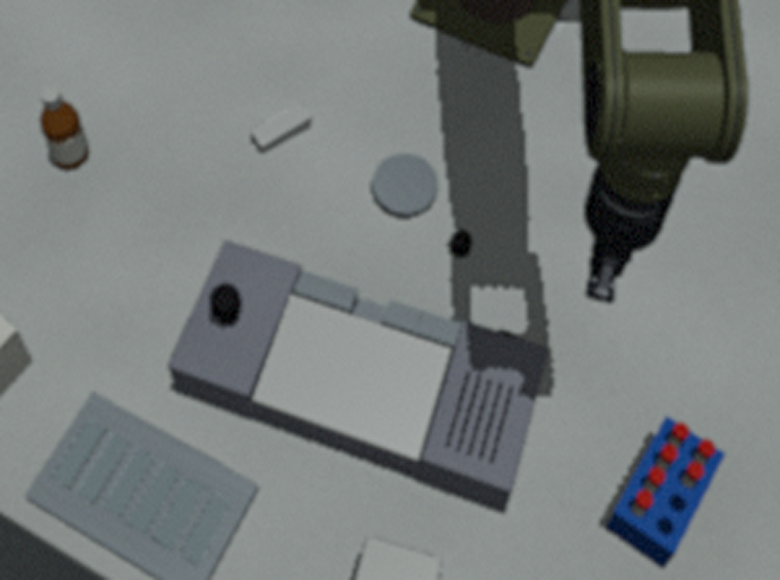

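The hand is clear of the bench, the cover's front edge looks raised (it now hides the dark gap behind the bar), and the loose things look unmoved.

```bash
python3 -c "
from plant import bot
print(bot.close_job())"
```

```text
the job is handed in; nothing more can be done
None
```

The job is handed in, at about 15 s of the 72 s allowed. The key is pressed to its stop and the hand is clear. The hand-in gives no verdict, so I can't confirm the judged result.

- **Sweep:** I set the closed fingertips on the left end of the bar at 5–10 N, then swept right at about 5 N. On the way I felt the 0.5 mm step down at the end of the raised left part. The fingertips dropped into the notch at about y = -9 mm, where the camera views had put it.
- **Press:** The key moved at about 6 N and stopped 6 mm down, with the force rising to 12 N.
- **Last checks:** The contact force is about zero with the hand away. In the final picture the cover's front edge looks raised, and all the loose things look where they were. I judged both by eye and did not measure them.

Two things disagreed with what I expected:

- **Fingertip offset:** The stated offset (tips 17 mm ahead of the TCP) did not hold. Touching the bar and the pictures put the tips about 21 mm behind the TCP, so I worked from the measured contact height.
- **Unexplained shift:** During the first, faster descent the hand shifted about 7 mm back and fell about 10 mm short. No force was recorded at the end of that move, and I never found the cause. I corrected it before touching the bar.

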